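# Pull the wrong fitting and flag the empty bay

### The job

One of the three bays of the white stock rack holds a short end cap where a tall coupling belongs. Take the end cap out and set it down standing upright in the free part of the returns crate, then take the flat reorder plate from its stand and slide it edgewise down, fully home, into the slot along the far side (away from the robot) of the bay that has become empty. Set both down without dropping them, and leave everything else where it is, including the couplings and the bushing already in the crate.

Things in the scene. Friction and masses are not known exactly. Their poses are not given: they have to be found in the camera images.
- rack: fixed white stock rack, 120 (x) by 330 mm (y), origin centre of its underside on the table. Base board 8 mm thick; three bays in a row along y, 105 mm apart, with 5 mm walls between and at the -x side reaching 30 mm above the table; at its +x side a grey block with one slot per bay, flared mouth 51 mm above the table
- bay_1 (a point): centre of the floor (top of the base board, 8 mm above the table) of the bay at the rack's +y end; a fitting stands here
- bay_2 (a point): the same for the middle bay
- bay_3 (a point): the same for the bay at the rack's -y end
- slot_1 (a point): centre of the slot's floor (8 mm above the table), slot of bay_1, 55 mm to the rack's +x of the bay centre. Each slot is 11.2 mm wide (rack x), 88 mm long (rack y) and 35 mm deep, and above that flares out to about 22 mm
- slot_2 (a point): the same for the slot of bay_2
- slot_3 (a point): the same for the slot of bay_3
- end_cap: the wrong fitting: dark grey-blue plastic end cap, 70 mm tall: ribbed flange 64 mm in diameter (67 over the ribs) and 22 mm high at the foot, plain round body 52 mm in diameter from 26 mm up to the flat closed top. About 0.12 kg. Origin centre of its underside, z up. Starts upright in one of the bays, not the same one each time
- coupling_1: right fitting, leave alone: dark grey-blue plastic coupling 100 mm tall, 48 mm in diameter with a ribbed collar (62 mm, 65 over the ribs) at half height; origin centre of its underside. Stands in one of the bays
- coupling_2: the same as coupling_1, in another bay
- crate: fixed, brick-red plastic returns crate, open on top, 240 mm (its x) by 150 mm (its y) by 50 mm high, walls and floor 5 mm; origin centre of its underside on the table. At the left or the right of the rack, the stand being on the other side
- bushing: dark grey-blue reducer bushing standing in the crate, leave alone: 44 mm tall, 50 mm in diameter at the foot (30 mm high), 36 mm above; origin centre of its underside. Within 70 mm (crate x) and 30 mm (crate y) of the crate's centre
- stand: fixed grey stand of the plate: foot 60 by 120 mm, 8 mm thick, on it one slot like those of the rack (slot floor 8 mm above the table, 35 mm deep, slot along its y axis); origin centre of its underside on the table
- plate: reorder plate: flat white plastic board, 8 mm thick (its x), 80 mm wide (its y), 130 mm tall (its z), about 0.10 kg; origin centre of its lower edge. Starts upright in the stand's slot, 95 mm of it showing above the slot
- valve: bystander: brass ball valve 70 mm long, with steel lever 50 mm above the table, in front of the rack
- screwdriver: bystander: screwdriver 180 mm long lying in front of the rack
- paste_jar: bystander: grey jar, 70 mm in diameter, 75 mm tall, beyond the rack
- carton: bystander: cardboard box 80 by 110 by 60 mm, beyond the rack
- cap_stack: bystander: stack of dark flat caps, 72 mm in diameter, 58 mm tall, beyond the rack
- tape_roll: bystander: white tape roll lying flat, 90 mm in diameter, 25 mm high, beyond the crate or stand on the -y side
Mind the look-alikes: they are no part of the job. What is shaped like the end_cap but brown or purple is not meant.

How it is judged:
By the outcome, as a careful person would: the job done as asked, in the order asked, and still so for the second after the job is handed in, with the robot touching nothing.
It also fails if it takes over 69 s, if anything falls off the work surface, if the arm or the gripper's body presses on something with over 40 N, if the wrist force passes 120 N, or if a joint passes its speed limit or range.

### The arm

A 7-joint arm with a two-finger parallel gripper is mounted at the origin on the work surface. World frame = base frame: x ahead of the robot, y to its left, z up, the work surface at z = 0. Lengths are in mm, angles in degrees, forces in N, time in s.
With the tool pointing down it reaches from about 400 to 875 mm from the base axis. Payload 6.5 kg.
Tool frame: the origin (TCP) lies midway between the tips of the shut fingers; the grasp point (between the pads) lies 19 mm behind it (bot.tcp_to_grasp is the z of the grasp point in the tool frame, in mm); z points along the fingers, y is the line along which they close (so a half turn about z gives the same grasp; the last joint's range is limited). The gripper opens to 85 mm and grips with 20 to 120 N. Pads are 22 mm wide; open, the fingers measure 114 mm over their backs; the gripper's body (76 mm by 85 mm) begins 54 mm behind the grasp point. The pads swing forward as they close: fully open they stand 13 mm farther back than shut.
Start: joints at [-79.653, 30.733, -0.252, 88.115, 0.149, 61.152, -4.079], TCP at [158.792, 630.298, 231.29] pointing down, gripper open.
Joint ranges: [-154.64, 154.64], [-21.42, 123.67], [-72.66, 72.17], [13.99, 137.28], [-74.86, 254.86], [10.95, 109.41], [-158.01, 158.01]. Speed limits (degrees/s): [136.94, 136.94, 180, 180, 180, 180, 180].

### API

Orientations are given as [roll, pitch, yaw] about the fixed x, y, z axes, in that order (R = Rz(yaw) Ry(pitch) Rx(roll)).
In Python, from cell import monitor, optics, bot gives the robot as it stands. The module is installed in compiled form; this text tells all that it offers.
- The arm moves only by the tool carry_out, never from a script. Its argument "targets" is a list of rows, each an object with "dp": the shift along the tool's x, y, z in mm, a list of three; "yaw": the turn about the tool's z in rad; "fingers": the finger opening in mm, from 0 to 85.4. In form: [{"dp": [tx, ty, tz], "yaw": yaw, "fingers": fingers}, ...]. A call has exactly 5 rows; each row shifts and turns the commanded pose from where the row before left it, along the tool's axes as they then stand; what a row does not reach is not made up. A row lasts 1/10 s, in which the tool goes at most 50 mm and 8.59 degrees, less where a joint would pass 70% of its speed; a pose out of reach is approached as far as the arm can. A call is refused whole if a number of a shift passes 50 or a number of a turn 0.15, either way. A call with a gripper value outside its range is refused whole. The fingers move at their own pace and stop on an object; "newtons" is the grip in N (left out, the last holds). Time passes only in rows, so rows that do not move let the fingers close, or fill a call up. It gives the time, the measured TCP pose, the force, the opening and the grip force at its end, in the units of the state.
- monitor.read_state(): the state, without advancing time (a new reading comes with each control period).
- optics.get_image(name): name is "scene" or "top" or "wrist"; returns a dict with "color" (420x560x3 uint8, red, green, blue), "range_z" (420x560 float32, mm along the optical axis (not along the pixel's ray), 0 where there is no reading), "camera_matrix" (3x3 intrinsics, pixels), "dist" ([k1, k2, p1, p2, k3] as OpenCV has them; the pictures are not rectified), "R" (3x3) and "t" (3): a world point X has camera coordinates R X + t. Camera axes: x right, y down, z forward; pixel columns grow to the right and rows downward; lengths in mm; the calibration is good to about 2 mm. A picture is of the moment at which its call begins.
- bot.finish_job(): hands the job in; it is judged then, once.
The state is a dict: "time_s": time; "joints": joint angles; "qd": joint speeds; "joint_efforts": joint torques, N m; "position": TCP position; "orientation": TCP orientation; "force": force on the tool from outside, world axes, zero at the start; "wrist_torque": the same for the moment, N m; "gripper_width": finger opening in mm; "grip_force": force on a finger pad.
Only numpy, scipy, OpenCV 4.12 (cv2) and the standard library are available. Lean on these libraries where they do the work, as an engineer would, in place of code of your own. Each camera call takes 0.05 s, during which the arm holds its last target. There are 200 camera calls.

## Working session

There is one attempt and no reset: what is moved stays moved. The work goes in short steps, Python scripts to look and compute and a tool call to move; the robot and the scene stay as the last step left them, time stands still between calls to the robot, and variables do not carry over. Pictures are saved under pics/ and viewed, at most 10 in all, crops included, and the job is handed in when it is done.

Besides the shell and the picture viewer there is one more tool, called after "Emit:" by a JSON object that holds its "api" and its "payload", one argument or row to a line. carry_out: Moves the arm, as the interface text tells. Its arguments: {"type":"object","properties":{"targets":{"type":"array"},"newtons":{"type":"number"}},"required":["targets"]}

```bash
mkdir -p pics
cat > h.py <<'E'
import numpy as np, cv2
from cell import monitor, optics, bot
def grab(n):
    im=optics.get_image(n); np.savez('pics/%s.npz'%n,**{k:np.asarray(v) for k,v in im.items()}); return im
def load(n): return dict(np.load('pics/%s.npz'%n))
def cloud(im):
    h,w=im['range_z'].shape
    u,v=np.meshgrid(np.arange(w),np.arange(h))
    p=cv2.undistortPoints(np.stack([u,v],-1).reshape(-1,1,2).astype(float),im['camera_matrix'],im['dist']).reshape(h,w,2)
    z=im['range_z'].astype(float)
    c=np.dstack([p[...,0]*z,p[...,1]*z,z])
    X=(c-im['t'])@im['R']
    X[z==0]=np.nan
    return X
E
python3 - <<'E'
from h import *
for n in ('top','scene'):
    im=grab(n); cv2.imwrite('pics/%s0.png'%n,im['color'][...,::-1])
    print(n,-im['R'].T@im['t'],im['R'][2])
s=monitor.read_state(); print({k:np.round(v,2) for k,v in s.items()}, bot.tcp_to_grasp)
E
```

```text
top [345.2466746   14.52484728 996.51049109] [ 0.22074787  0.01473401 -0.97521961]
scene [1770.33298991   70.56812754  876.31859672] [-0.82879119 -0.02663834 -0.55892357]
{'time_s': np.float64(0.1), 'joints': array([-79.65,  30.77,  -0.25,  88.16,   0.15,  61.15,  -4.08]), 'qd': array([ 0.01, -0.1 ,  0.05, -0.14, -0.05,  0.06, -0.12]), 'joint_efforts': array([ 0.000e+00, -5.846e+01,  1.050e+00, -2.598e+01,  1.000e-02,
        0.000e+00, -0.000e+00]), 'position': array([158.68, 629.75, 230.51]), 'orientation': array([-1.7991e+02,  1.0000e-02,  1.6586e+02]), 'force': array([ 0.52,  0.39, -1.28]), 'wrist_torque': array([0.05, 0.01, 0.02]), 'grip_force': np.float64(0.0), 'gripper_width': np.float64(85.51)} -18.700000000000003
```

View pics/top0.png

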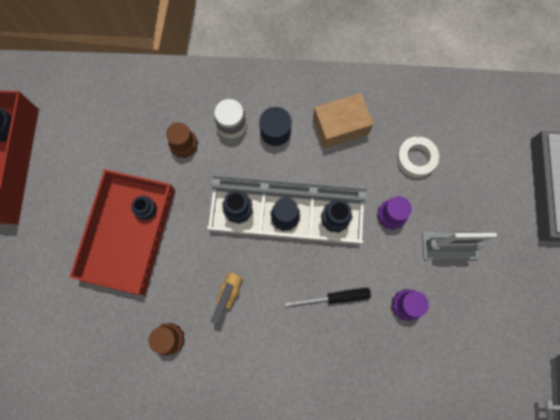

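View pics/scene0.png

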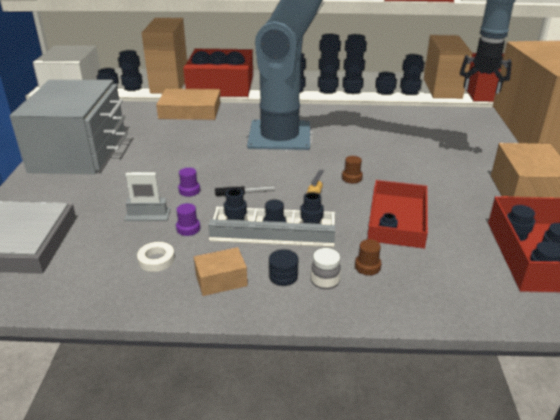

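The top view shows the end cap in the middle bay (285,213), the crate on the left with the bushing at (143,207), and the stand on the right at (450,245) with the plate's top edge along (440–495,237). Now I'll measure these from depth.

```bash
python3 - <<'E'
from h import *
def rect(P): 
    (c,s,a)=cv2.minAreaRect(P[:,:2].astype(np.float32)); return np.round(c,1),np.round(s,1),round(a,2)
for n in('top','scene'):
    im=load(n);X=cloud(im);C=im['color'].astype(int);x,y,z=X[...,0],X[...,1],X[...,2]
    print(n)
    def m(u0,u1,v0,v1): 
        k=np.zeros(z.shape,bool);k[v0:v1,u0:u1]=1;return k
    B=dict(top=dict(rack=(200,375,170,250),cap=(268,302,195,232),c1=(220,255,185,225),c2=(320,356,195,233),crate=(65,180,165,300),bush=(128,160,192,222),plate=(415,505,222,270)),
      scene=dict(rack=(200,345,180,250),cap=(262,288,195,225),c1=(298,328,190,222),c2=(220,250,185,222),crate=(365,435,180,248),bush=(375,402,210,232),plate=(118,170,165,222)))[n]
    g=C.sum(-1)
    for k,b in B.items():
        M=m(*b)
        if k=='rack':
            q=X[M&(z>22)&(z<58)&(g>200)]; print('rack',rect(q))
            q=X[M&(z>43)&(z<57)]; print('block',rect(q))
        elif k=='crate':
            r=M&(C[...,0]>1.8*C[...,1]); q=X[r&(z>44)&(z<56)]; print('crate',rect(q),len(q))
        elif k=='plate':
            q=X[M&(z>62)&(z<140)]; print('plate',rect(q),len(q),q.min(0),q.max(0))
            q=q[q[:,2]>120];print(' top',len(q),q.mean(0) if len(q) else 0, rect(q) if len(q)>4 else 0)
            q=X[M&(z>4)&(z<13)]; print('foot',rect(q))
            q=X[M&(z>38)&(z<57)]; print('standtop',rect(q))
        else:
            h={'cap':70,'c1':100,'c2':100,'bush':44}[k]
            q=X[M&(abs(z-h)<6)]
            if len(q)<5: print(k,len(q));continue
            c,rr=cv2.minEnclosingCircle(q[:,:2].astype(np.float32)); print(k,len(q),np.round(c,1),round(rr,1),rect(q),'zmed',np.median(q[:,2]))
E
python3 - <<'E'
import sys;sys.path.insert(0,'.')
import os;os.chdir('.')
from h import *
t=load('top')['color'][...,::-1]
a=cv2.resize(t[165:285,400:520],None,fx=3.2,fy=3.2,interpolation=cv2.INTER_CUBIC)
b=cv2.resize(t[160:280,190:310],None,fx=3.2,fy=3.2,interpolation=cv2.INTER_CUBIC)
cv2.imwrite('pics/crop1.png',np.hstack([a,b]))
E
```

```text
top
rack (array([576.9,   5.1]), array([328.5, 115.7]), 87.61)
block (array([583.8,   4.4]), array([327.7, 101.8]), 87.65)
cap 54 [565.6   7.5] 26.1 (array([562.9,   8.4]), array([47.9, 47.6]), 26.38) zmed 73.93981737737612
c1 50 [569.  107.7] 24.1 (array([563.7, 109.9]), array([47.7, 35.2]), 66.04) zmed 101.90918085908231
c2 53 [559.  -97.9] 23.5 (array([556.1, -98.8]), array([40.9, 44.1]), 35.6) zmed 101.52299906351335
crate (array([510.1, 349.3]), array([152.1, 239. ]), 79.76) 1023
bush 172 [557.1 298.5] 36.6 (array([561.4, 298.5]), array([69.8, 37.4]), 71.96) zmed 48.30655220064202
plate (array([ 517.4, -352.4]), array([ 8.3, 80.6]), 2.05) 417 [ 512.25428859 -392.6442376    62.3065983 ] [ 522.73958181 -312.16106161  139.99488797]
 top 205 [ 517.10544559 -349.369537    134.64184256] (array([ 517.7, -352.7]), array([ 7.5, 80. ]), 2.35)
foot (array([ 519.8, -375. ]), array([103.4, 200.5]), 2.6)
standtop (array([ 518.2, -353. ]), array([ 25.9, 109.4]), 2.49)
scene
rack (array([559.8,   3.2]), array([355.1, 341.7]), 5.19)
block (array([591. ,  32.7]), array([241. , 375.6]), 34.21)
cap 115 [566.7  10.4] 28.7 (array([569. ,   6.7]), array([51.6, 50.2]), 65.86) zmed 72.83219118526524
c1 92 [570.7 110.5] 28.5 (array([570.3, 107.1]), array([44.6, 54.2]), 89.93) zmed 102.1786373373949
c2 97 [561.7 -99. ] 27.0 (array([562. , -98.9]), array([51.1, 44.7]), 14.01) zmed 103.23308996571666
crate (array([514.3, 349.6]), array([148.7, 248.8]), 80.3) 361
bush 205 [594.1 307.9] 47.2 (array([593.1, 302.2]), array([85.5, 64.9]), 6.98) zmed 46.28250720266518
plate (array([ 521.5, -351.9]), array([17.1, 81.9]), 4.31) 745 [ 511.54472572 -393.02580951   62.02557147] [ 531.57528557 -311.05228584  139.77224657]
 top 208 [ 520.99629246 -351.61241151  130.24698866] (array([ 521.4, -352.3]), array([17. , 80.6]), 4.53)
foot (array([ 412.7, -385.7]), array([307.4, 141.3]), 14.1)
standtop (array([ 518.8, -352.4]), array([ 34.2, 107.1]), 3.46)
```

View pics/crop1.png

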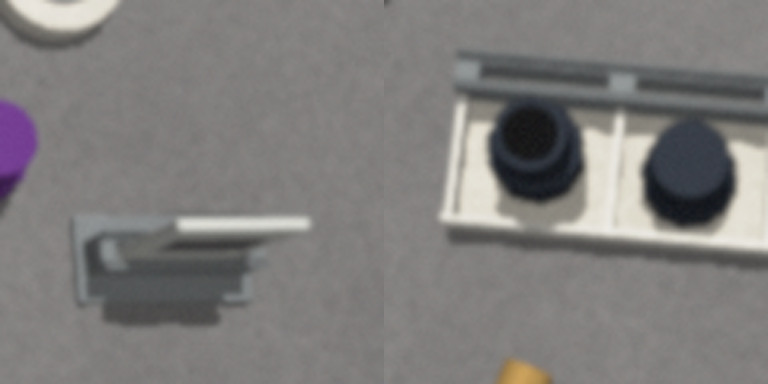

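Every measurement agrees with the given sizes. The rack yaw is about -2.4°, and the cap is at about (566,7) in bay 2. I'll move above it and look with the wrist camera.

Emit:
{"api": "carry_out", "payload": {
  "targets": [
    {"dp": [0,0,0],"yaw": -0.102,"fingers": 85},
    {"dp": [0,0,0],"yaw": -0.102,"fingers": 85},
    {"dp": [-24,-33.6,0],"yaw": 0,"fingers": 85},
    {"dp": [-24,-33.6,0],"yaw": 0,"fingers": 85},
    {"dp": [-24,-33.6,0],"yaw": 0,"fingers": 85}
  ],
  "newtons": 40
}}

```text
time_s: 0.6
position: [226.9, 524.9, 230.7]
orientation: [-179.9, -0.0, 177.6]
force: [-0.1, 0.4, 0.3]
gripper_width: 85.1
grip_force: 0.0
```

Emit:
{"api": "carry_out", "payload": {
  "targets": [
    {"dp": [-24,-33.6,0],"yaw": 0,"fingers": 85},
    {"dp": [-24,-33.6,0],"yaw": 0,"fingers": 85},
    {"dp": [-24,-33.6,0],"yaw": 0,"fingers": 85},
    {"dp": [-24,-33.6,0],"yaw": 0,"fingers": 85},
    {"dp": [-24,-33.6,0],"yaw": 0,"fingers": 85}
  ]
}}

```text
time_s: 1.1
position: [339.7, 351.8, 231.1]
orientation: [-180.0, -0.0, 177.6]
force: [0.5, 0.7, 0.1]
gripper_width: 85.3
grip_force: 0.0
```

Emit:
{"api": "carry_out", "payload": {
  "targets": [
    {"dp": [-24,-33.6,0],"yaw": 0,"fingers": 85},
    {"dp": [-24,-33.6,0],"yaw": 0,"fingers": 85},
    {"dp": [-24,-33.6,0],"yaw": 0,"fingers": 85},
    {"dp": [-24,-33.6,0],"yaw": 0,"fingers": 85},
    {"dp": [-24,-33.6,0],"yaw": 0,"fingers": 85}
  ]
}}

```text
time_s: 1.6
position: [452.3, 179.0, 231.2]
orientation: [180.0, -0.0, 177.6]
force: [-0.0, 2.0, -0.2]
gripper_width: 85.2
grip_force: 0.0
```

Emit:
{"api": "carry_out", "payload": {
  "targets": [
    {"dp": [-24,-33.6,0],"yaw": 0,"fingers": 85},
    {"dp": [-24,-33.6,0],"yaw": 0,"fingers": 85},
    {"dp": [-24,-33.6,0],"yaw": 0,"fingers": 85},
    {"dp": [-24,-33.6,0],"yaw": 0,"fingers": 85},
    {"dp": [-24,-33.6,0],"yaw": 0,"fingers": 85}
  ]
}}

```text
time_s: 2.1
position: [565.0, 6.1, 231.0]
orientation: [180.0, -0.0, 177.6]
force: [0.1, 0.8, 0.5]
gripper_width: 85.3
grip_force: 0.0
```

Run:
```python
from h import *
im=grab('wrist'); cv2.imwrite('pics/w1.png',im['color'][...,::-1])
X=cloud(im); z=X[...,2]; print(-im['R'].T@im['t'])
for v in range(20,420,40): print([ (tuple(np.round(X[v,u]).astype(int)) if im['range_z'][v,u]>0 else None) for u in range(20,560,104)])
# crate/bushing from top
t=load('top');X=cloud(t);z=X[...,2];C=t['color'].astype(int)
k=np.zeros(z.shape,bool);k[190:225,125:162]=1
q=X[k&(C[...,0]<70)&(C[...,2]>=C[...,0]*.9)&(z>38)]
print('bush',len(q),np.median(q,0),q.min(0),q.max(0))
```

```text
[499.19806032   8.66691854 373.58543799]
[(np.int64(400), np.int64(-234), np.int64(37)), (np.int64(405), np.int64(-138), np.int64(26)), (np.int64(403), np.int64(-43), np.int64(-1)), (np.int64(408), np.int64(62), np.int64(-1)), (np.int64(411), np.int64(169), np.int64(-1)), (np.int64(412), np.int64(280), np.int64(0))]
[(np.int64(428), np.int64(-269), np.int64(0)), (np.int64(436), np.int64(-154), np.int64(1)), (np.int64(442), np.int64(-46), np.int64(-1)), (np.int64(446), np.int64(62), np.int64(0)), (np.int64(450), np.int64(171), np.int64(-1)), (np.int64(452), np.int64(285), np.int64(0))]
[(np.int64(469), np.int64(-277), np.int64(1)), (np.int64(476), np.int64(-161), np.int64(0)), (np.int64(482), np.int64(-49), np.int64(-1)), (np.int64(487), np.int64(62), np.int64(0)), (np.int64(490), np.int64(173), np.int64(0)), (np.int64(493), np.int64(278), np.int64(16))]
[(np.int64(512), np.int64(-288), np.int64(-1)), (np.int64(517), np.int64(-153), np.int64(31)), (np.int64(522), np.int64(-47), np.int64(29)), (np.int64(526), np.int64(57), np.int64(28)), (np.int64(531), np.int64(164), np.int64(26)), (n
[... 1135 characters left out ...]
.int64(0))]
[(np.int64(550), np.int64(-58), np.int64(305)), (np.int64(546), np.int64(-28), np.int64(310)), (np.int64(747), np.int64(-65), np.int64(40)), (np.int64(739), np.int64(52), np.int64(58)), (np.int64(548), np.int64(40), np.int64(311)), (np.int64(555), np.int64(70), np.int64(305))]
[(np.int64(554), np.int64(-53), np.int64(313)), (np.int64(545), np.int64(-23), np.int64(323)), (np.int64(552), np.int64(-5), np.int64(315)), (np.int64(554), np.int64(17), np.int64(315)), (np.int64(548), np.int64(35), np.int64(322)), (np.int64(571), np.int64(76), np.int64(301))]
bush 226 [564.98758998 312.91548521  49.14934391] [550.23513504 296.83793297  38.07879539] [583.80520795 330.34804698  54.19551167]
```

View pics/w1.png

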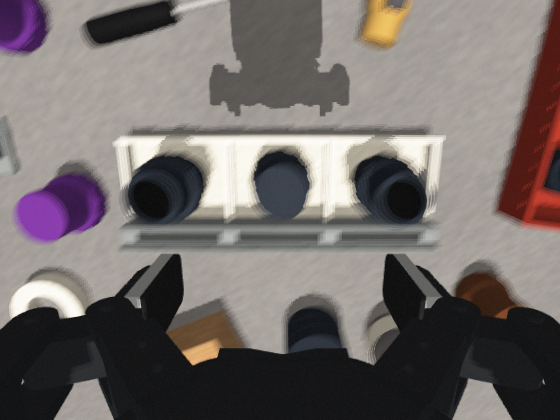

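The wrist view shows the end cap's flat top at (282,183) in the middle bay, and the slots in the grey block along row ~237. I'll refine the cap centre and the slot 2 pose.

Run:
```python
from h import *
im=load('wrist');X=cloud(im);x,y,z=X[...,0],X[...,1],X[...,2]
k=(abs(z-70)<4)&(abs(x-566)<45)&(abs(y-7)<45)
c,r=cv2.minEnclosingCircle(X[k][:,:2].astype(np.float32));print('cap',len(X[k]),c,r,X[k].mean(0),np.median(z[k]))
k=(z>46)&(z<55)&(x>590)&(x<660)&(abs(y)<200); q=X[k]
print('block',cv2.minAreaRect(q[:,:2].astype(np.float32)),len(q))
k=(z>4)&(z<56)&(x>500)&(x<660)&(abs(y)<185); print('rack',cv2.minAreaRect(X[k][:,:2].astype(np.float32)))
# rack-frame profile
a=np.radians(-2.4);R=np.array([[np.cos(a),np.sin(a)],[-np.sin(a),np.cos(a)]])
P=np.dstack([np.einsum('ij,hwj->hwi',R,X[...,:2]-[577,5]),z])
for yy in (-60,-54,-48,-42,-30,0,30,42,48,54,60):
    s=P[(abs(P[...,1]-yy)<2)&(P[...,0]>25)&(P[...,0]<75)]
    s=s[np.argsort(s[:,0])][::4]; print(yy,[(round(float(p[0])),round(float(p[2]))) for p in s])
b=cv2.resize(im['color'][125:255,110:450,::-1],None,fx=2.3,fy=2.3,interpolation=cv2.INTER_CUBIC);cv2.imwrite('pics/w1c.png',b)
```

```text
cap 47 (551.9925537109375, 8.831500053405762) 22.999393463134766 [542.64727279   9.28551497  69.65437282] 69.15167146011751
block ((611.401611328125, 3.4700469970703125), (329.5636901855469, 42.91088104248047), 87.52357482910156) 3161
rack ((575.732666015625, 5.12188720703125), (331.0611877441406, 114.93561553955078), 87.64240264892578)
-60 [(25, 7), (27, 7), (29, 8), (29, 50), (30, 8), (30, 50), (30, 36), (30, 25), (31, 21), (31, 21), (31, 39), (31, 28), (31, 51), (31, 16), (31, 31), (31, 30), (36, 43), (37, 44), (38, 43), (39, 42), (41, 44), (42, 43), (44, 42), (45, 43), (47, 42), (48, 43), (49, 43), (49, 45), (50, 45), (51, 46), (52, 49), (53, 51), (53, 52), (55, 51)]
-54 [(25, 31), (27, 30), (28, 29), (30, 51), (30, 36), (30, 29), (30, 32), (31, 52), (31, 38), (31, 28), (31, 50), (33, 48), (36, 43), (37, 43), (38, 43), (39, 43), (40, 44), (41, 43), (42, 43), (43, 43), (45, 43), (46, 42), (47, 42), (48, 43), (49, 43), (50, 44), (50, 45), (51, 47), (52, 47), (52, 49), (53, 50), (54, 51), (55, 50)]
-48 [(25, 16), (26, 9), (27, 9), (28, 7), (29, 8), (29, 49), (30, 8), (30, 30), (30, 
[... 2558 characters left out ...]
5, 51)]
54 [(25, 31), (27, 30), (28, 30), (29, 49), (30, 50), (30, 33), (31, 36), (31, 32), (31, 51), (31, 31), (31, 50), (33, 49), (36, 44), (36, 44), (38, 44), (39, 43), (40, 44), (41, 43), (42, 44), (43, 43), (44, 43), (45, 44), (47, 44), (48, 43), (48, 44), (49, 45), (50, 44), (51, 47), (51, 49), (52, 49), (52, 51), (53, 51), (55, 50)]
60 [(25, 9), (27, 8), (28, 7), (29, 50), (30, 9), (30, 8), (30, 26), (30, 11), (30, 43), (30, 32), (31, 39), (31, 25), (31, 13), (31, 24), (31, 31), (31, 38), (31, 49), (34, 46), (36, 42), (38, 44), (39, 42), (40, 43), (42, 44), (43, 43), (45, 42), (47, 43), (48, 43), (49, 43), (49, 45), (50, 45), (51, 45), (52, 48), (52, 49), (52, 51), (53, 51), (55, 50)]
```

View pics/w1c.png

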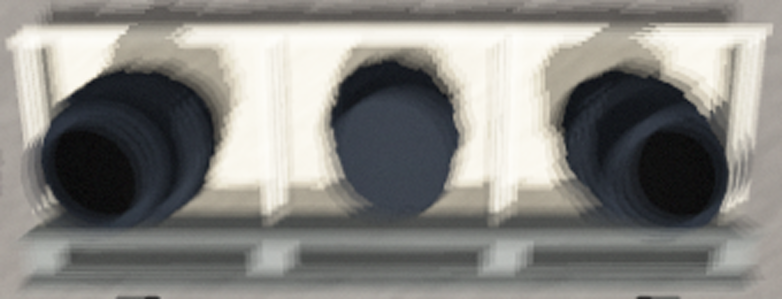

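Run:
```python
from h import *
im=load('wrist');X=cloud(im)
for v in range(150,222,8): print(v,[(tuple(int(a) for a in X[v,u]) if im['range_z'][v,u]>0 else None) for u in range(245,320,9)])
# ray-plane on blob of cap top, z=70 from pixel outline: top ellipse left/right/bottom edges, crop scale 2.3
def ray(u,v,h):
    p=cv2.undistortPoints(np.array([[[u,v]]],float),im['camera_matrix'],im['dist'])[0,0]
    d=im['R'].T@np.r_[p,1];o=-im['R'].T@im['t'];return (o+d*(h-o[2])/d[2]).round(1)
for c in((335,150),(459,150),(397,88),(397,213)): print(ray(110+c[0]/2.3,125+c[1]/2.3,70))
```

```text
150 [(534, -33, 8), (535, -23, 7), (535, -14, 8), (534, -3, 27), (534, 5, 30), (534, 14, 30), (536, 24, 12), (537, 34, 8), (538, 43, 7)]
158 [(543, -33, 8), (543, -24, 8), (541, -13, 29), (541, -3, 34), (539, 5, 54), (539, 13, 53), (542, 23, 33), (546, 34, 7), (546, 43, 8)]
166 [(551, -34, 8), (552, -24, 7), (548, -13, 34), (542, -2, 78), (543, 5, 78), (543, 13, 78), (543, 21, 77), (551, 32, 32), (555, 43, 8)]
174 [(560, -35, 7), (557, -23, 28), (549, -10, 78), (550, -2, 77), (550, 4, 77), (550, 12, 77), (550, 20, 78), (551, 28, 76), (564, 43, 6)]
182 [(569, -35, 7), (570, -25, 7), (556, -11, 77), (557, -3, 77), (557, 4, 77), (557, 12, 77), (558, 20, 77), (558, 28, 77), (573, 43, 7)]
190 [(578, -36, 6), (579, -26, 8), (564, -11, 78), (564, -3, 78), (564, 4, 77), (564, 12, 78), (565, 20, 78), (565, 28, 77), (582, 43, 7)]
198 [(587, -37, 7), (588, -27, 6), (571, -12, 77), (571, -4, 77), (571, 4, 79), (572, 12, 77), (573, 20, 77), (573, 28, 77), (591, 43, 7)]
206 [(597, -37, 7), (597, -27, 7), (597, -17, 7), (579, -4, 77), (579, 3, 80), (579, 11, 78), (580, 19, 77), (600, 32, 6), (600, 42, 8)]
214 [(605, -38, 8), (606, -28, 8), (606, -18, 8), (607, -7, 8), (587, 3, 76), (587, 11, 76), (608, 22, 10), (608, 32, 9), (609, 42, 9)]
[565.8 -19.1  70. ]
[567.9  30.4  70. ]
[542.    6.7  70. ]
[593.1   4.6  70. ]
```

Run:
```python
from h import *
im=load('wrist');X=cloud(im);z=X[...,2]
k=(abs(z-78)<3)&(abs(X[...,0]-566)<45)&(abs(X[...,1]-7)<45);q=X[k]
print(len(q),cv2.minEnclosingCircle(q[:,:2].astype(np.float32)),q.mean(0),q.min(0),q.max(0))
t=load('top');X=cloud(t);z=X[...,2];C=t['color'].astype(int)
k=(abs(z-48)<5)&(C[...,0]<75)&(abs(X[...,0]-560)<40)&(abs(X[...,1]-310)<40)&(C[...,0]<1.5*C[...,1])
q=X[k];print('bush',len(q),cv2.minEnclosingCircle(q[:,:2].astype(np.float32)),q.mean(0))
s=monitor.read_state();print(s['position'],s['orientation'])
```

```text
2482 ((564.0567016601562, 8.113561630249023), 25.772483825683594) [563.46347908   8.10948051  77.73280702] [539.02987772 -17.42553797  75.01085497] [588.86176978  33.22864448  80.08434153]
bush 213 ((566.1005249023438, 315.0067138671875), 18.173845291137695) [565.70025204 314.12492289  49.07722011]
[568.14262475  -1.84495442 231.50044388] [-179.72339916    0.19495476  177.12114453]
```

Emit:
{"api": "carry_out", "payload": {
  "targets": [
    {"dp": [1.4,0,20],"yaw": 0,"fingers": 85},
    {"dp": [0,0,30],"yaw": 0,"fingers": 85},
    {"dp": [0,0,30],"yaw": 0,"fingers": 85},
    {"dp": [0,0,20],"yaw": 0,"fingers": 85},
    {"dp": [0,0,0],"yaw": 0,"fingers": 85}
  ]
}}

```text
time_s: 2.65
position: [560.5, 7.8, 128.4]
orientation: [-180.0, -0.4, 177.6]
force: [0.3, 0.3, 0.5]
gripper_width: 85.2
grip_force: 0.0
```

Emit:
{"api": "carry_out", "payload": {
  "targets": [
    {"dp": [0,0,0],"yaw": 0,"fingers": 85},
    {"dp": [0,0,0],"yaw": 0,"fingers": 85},
    {"dp": [0,0,0],"yaw": 0,"fingers": 85},
    {"dp": [0,0,0],"yaw": 0,"fingers": 85},
    {"dp": [0,0,0],"yaw": 0,"fingers": 85}
  ]
}}

```text
time_s: 3.15
position: [563.5, 7.7, 131.9]
orientation: [180.0, 0.1, 177.6]
force: [0.4, 0.2, 0.0]
gripper_width: 85.0
grip_force: 0.0
```

Emit:
{"api": "carry_out", "payload": {
  "targets": [
    {"dp": [0,0,10],"yaw": 0,"fingers": 85},
    {"dp": [0,0,18],"yaw": 0,"fingers": 85},
    {"dp": [0,0,20],"yaw": 0,"fingers": 85},
    {"dp": [0,0,18],"yaw": 0,"fingers": 85},
    {"dp": [0,0,12],"yaw": 0,"fingers": 85}
  ]
}}

```text
time_s: 3.65
position: [562.2, 7.6, 51.4]
orientation: [-180.0, -0.1, 177.6]
force: [0.4, -0.4, -0.0]
gripper_width: 84.9
grip_force: 0.0
```

Emit:
{"api": "carry_out", "payload": {
  "targets": [
    {"dp": [0,0,8],"yaw": 0,"fingers": 85},
    {"dp": [0,0,5],"yaw": 0,"fingers": 85},
    {"dp": [0,0,0],"yaw": 0,"fingers": 85},
    {"dp": [0,0,0],"yaw": 0,"fingers": 85},
    {"dp": [0,0,0],"yaw": 0,"fingers": 70}
  ]
}}

```text
time_s: 4.15
position: [563.7, 7.7, 41.0]
orientation: [180.0, 0.1, 177.6]
force: [-0.2, -0.2, -0.3]
gripper_width: 72.8
grip_force: 0.0
```

Emit:
{"api": "carry_out", "payload": {
  "targets": [
    {"dp": [0,0,0],"yaw": 0,"fingers": 60},
    {"dp": [0,0,0],"yaw": 0,"fingers": 54},
    {"dp": [0,0,0],"yaw": 0,"fingers": 48},
    {"dp": [0,0,0],"yaw": 0,"fingers": 45},
    {"dp": [0,0,0],"yaw": 0,"fingers": 40}
  ],
  "newtons": 40
}}

```text
time_s: 4.65
position: [563.4, 7.9, 40.9]
orientation: [180.0, 0.0, 177.6]
force: [-1.3, 0.7, 5.1]
gripper_width: 50.8
grip_force: 41.4
```

Emit:
{"api": "carry_out", "payload": {
  "targets": [
    {"dp": [0,0,0],"yaw": 0,"fingers": 40},
    {"dp": [0,0,0],"yaw": 0,"fingers": 40},
    {"dp": [0,0,0],"yaw": 0,"fingers": 40},
    {"dp": [0,0,0],"yaw": 0,"fingers": 40},
    {"dp": [0,0,0],"yaw": 0,"fingers": 40}
  ]
}}

```text
time_s: 5.15
position: [563.5, 7.9, 40.9]
orientation: [180.0, 0.0, 177.6]
force: [-0.7, 0.7, 5.5]
gripper_width: 51.2
grip_force: 41.4
```

Emit:
{"api": "carry_out", "payload": {
  "targets": [
    {"dp": [0,0,-5],"yaw": 0,"fingers": 40},
    {"dp": [0,0,-15],"yaw": 0,"fingers": 40},
    {"dp": [0,0,-25],"yaw": 0,"fingers": 40},
    {"dp": [0,0,-30],"yaw": 0,"fingers": 40},
    {"dp": [0,0,-30],"yaw": 0,"fingers": 40}
  ]
}}

```text
time_s: 5.65
position: [563.0, 7.5, 147.3]
orientation: [-180.0, 0.0, 177.5]
force: [0.8, -0.2, -0.6]
gripper_width: 51.0
grip_force: 41.8
```

Emit:
{"api": "carry_out", "payload": {
  "targets": [
    {"dp": [0,0,-15],"yaw": 0,"fingers": 40},
    {"dp": [0,0,-8],"yaw": 0.05,"fingers": 40},
    {"dp": [0,0,-2],"yaw": 0.086,"fingers": 40},
    {"dp": [0,0,0],"yaw": 0,"fingers": 40},
    {"dp": [0,0,0],"yaw": 0,"fingers": 40}
  ]
}}

```text
time_s: 6.15
position: [563.0, 7.6, 170.8]
orientation: [-180.0, 0.0, 169.9]
force: [-0.3, 0.9, -1.1]
gripper_width: 51.1
grip_force: 41.8
```

Emit:
{"api": "carry_out", "payload": {
  "targets": [
    {"dp": [5.2,9.8,0],"yaw": 0,"fingers": 40},
    {"dp": [12.1,22.9,0],"yaw": 0,"fingers": 40},
    {"dp": [17.3,32.7,0],"yaw": 0,"fingers": 40},
    {"dp": [19.1,35.9,0],"yaw": 0,"fingers": 40},
    {"dp": [19.1,35.9,0],"yaw": 0,"fingers": 40}
  ]
}}

```text
time_s: 6.65
position: [514.7, 157.6, 170.2]
orientation: [180.0, -0.0, 169.8]
force: [-0.1, -0.2, -0.5]
gripper_width: 51.0
grip_force: 41.8
```

Emit:
{"api": "carry_out", "payload": {
  "targets": [
    {"dp": [19.1,35.9,0],"yaw": 0,"fingers": 40},
    {"dp": [19.1,35.9,0],"yaw": 0,"fingers": 40},
    {"dp": [19.1,35.9,0],"yaw": 0,"fingers": 40},
    {"dp": [17.3,32.7,0],"yaw": 0,"fingers": 40},
    {"dp": [13.9,26.1,0],"yaw": 0,"fingers": 40}
  ]
}}

```text
time_s: 7.15
position: [456.2, 338.3, 170.0]
orientation: [180.0, -0.1, 170.0]
force: [0.3, -0.8, -0.7]
gripper_width: 51.2
grip_force: 41.8
```

Emit:
{"api": "carry_out", "payload": {
  "targets": [
    {"dp": [8.7,16.3,0],"yaw": 0,"fingers": 40},
    {"dp": [3.4,6.5,0],"yaw": 0,"fingers": 40},
    {"dp": [0,0,0],"yaw": 0,"fingers": 40},
    {"dp": [0,0,0],"yaw": 0,"fingers": 40},
    {"dp": [0,0,0],"yaw": 0,"fingers": 40}
  ]
}}

```text
time_s: 7.65
position: [451.3, 358.1, 170.3]
orientation: [-180.0, 0.0, 169.6]
force: [-0.3, -0.6, -1.3]
gripper_width: 51.1
grip_force: 41.8
```

Run:
```python
from h import *
s=monitor.read_state();print(s['position'],s['orientation'])
im=grab('wrist');X=cloud(im);z=X[...,2];C=im['color'].astype(int)
cv2.imwrite('pics/w2.png',im['color'][...,::-1])
top=grab('top');XT=cloud(top)
red=(C[...,0]>1.8*C[...,1])&(z>44)&(z<56);print('crate wrist',cv2.minAreaRect(X[red][:,:2].astype(np.float32)))
print('floor z',np.median(z[(C[...,0]>1.8*C[...,1])&(z<20)]))
```

```text
[451.2591973  358.13878092 170.28252697] [-1.79953443e+02  1.80752759e-02  1.69638771e+02]
crate wrist ((424.10174560546875, 355.93621826171875), (282.22998046875, 179.6118621826172), 1.6283464431762695)
floor z 5.078568386707393
```

View pics/w2.png

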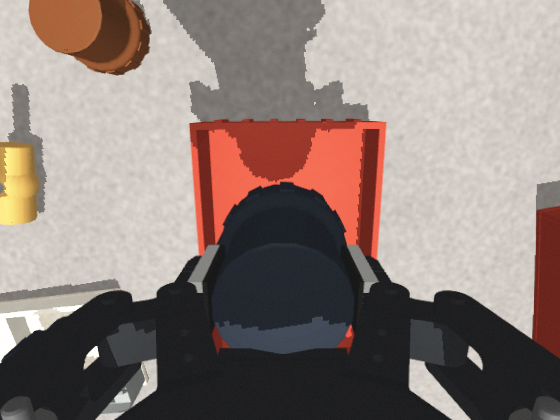

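The cap is held upright and centred across the crate, with the bushing well clear. I'll lower it.

Emit:
{"api": "carry_out", "payload": {
  "targets": [
    {"dp": [0,0,10],"yaw": 0,"fingers": 40},
    {"dp": [0,0,22],"yaw": 0,"fingers": 40},
    {"dp": [0,0,28],"yaw": 0,"fingers": 40},
    {"dp": [0,0,28],"yaw": 0,"fingers": 40},
    {"dp": [0,0,20],"yaw": 0,"fingers": 40}
  ]
}}

```text
time_s: 8.25
position: [449.8, 358.7, 59.9]
orientation: [-179.9, -0.1, 169.7]
force: [-0.2, -0.3, -0.5]
gripper_width: 50.9
grip_force: 41.8
```

Emit:
{"api": "carry_out", "payload": {
  "targets": [
    {"dp": [0,0,10],"yaw": 0,"fingers": 40},
    {"dp": [0,0,6],"yaw": 0,"fingers": 40},
    {"dp": [0,0,2],"yaw": 0,"fingers": 40},
    {"dp": [0,0,0],"yaw": 0,"fingers": 40},
    {"dp": [0,0,0],"yaw": 0,"fingers": 40}
  ]
}}

```text
time_s: 8.75
position: [451.1, 360.2, 45.2]
orientation: [179.9, 0.1, 169.8]
force: [0.2, -1.1, -0.0]
gripper_width: 50.5
grip_force: 41.8
```

Emit:
{"api": "carry_out", "payload": {
  "targets": [
    {"dp": [0,0,1.5],"yaw": 0,"fingers": 40},
    {"dp": [0,0,1.5],"yaw": 0,"fingers": 40},
    {"dp": [0,0,1.5],"yaw": 0,"fingers": 40},
    {"dp": [0,0,1],"yaw": 0,"fingers": 40},
    {"dp": [0,0,0],"yaw": 0,"fingers": 40}
  ]
}}

```text
time_s: 9.25
position: [450.4, 359.7, 38.6]
orientation: [-180.0, -0.0, 169.8]
force: [-0.4, -0.2, -1.6]
gripper_width: 51.1
grip_force: 41.8
```

Base should be about 0.7 mm above the floor. I'll step down gently until it touches.

Emit:
{"api": "carry_out", "payload": {
  "targets": [
    {"dp": [0,0,0.5],"yaw": 0,"fingers": 40},
    {"dp": [0,0,0.5],"yaw": 0,"fingers": 40},
    {"dp": [0,0,0.5],"yaw": 0,"fingers": 40},
    {"dp": [0,0,0],"yaw": 0,"fingers": 40},
    {"dp": [0,0,0],"yaw": 0,"fingers": 40}
  ]
}}

```text
time_s: 9.75
position: [450.6, 359.8, 38.0]
orientation: [180.0, -0.0, 169.8]
force: [-1.5, -1.5, 7.6]
gripper_width: 51.0
grip_force: 42.5
```

Contact (7.6 N). Release and go up.

Emit:
{"api": "carry_out", "payload": {
  "targets": [
    {"dp": [0,0,0],"yaw": 0,"fingers": 53},
    {"dp": [0,0,0],"yaw": 0,"fingers": 60},
    {"dp": [0,0,0],"yaw": 0,"fingers": 68},
    {"dp": [0,0,0],"yaw": 0,"fingers": 75},
    {"dp": [0,0,0],"yaw": 0,"fingers": 78}
  ]
}}

```text
time_s: 10.25
position: [450.6, 359.8, 37.2]
orientation: [-180.0, 0.0, 169.8]
force: [-0.5, 0.1, -0.4]
gripper_width: 77.7
grip_force: 0.0
```

Emit:
{"api": "carry_out", "payload": {
  "targets": [
    {"dp": [0,0,0],"yaw": 0,"fingers": 78},
    {"dp": [0,0,-8],"yaw": 0,"fingers": 78},
    {"dp": [0,0,-20],"yaw": 0,"fingers": 78},
    {"dp": [0,0,-30],"yaw": 0,"fingers": 78},
    {"dp": [0,0,-35],"yaw": 0,"fingers": 78}
  ]
}}

```text
time_s: 10.75
position: [450.0, 359.3, 131.1]
orientation: [-179.9, -0.1, 169.8]
force: [0.8, 0.6, 0.9]
gripper_width: 77.8
grip_force: 0.0
```

Emit:
{"api": "carry_out", "payload": {
  "targets": [
    {"dp": [0,0,-40],"yaw": 0,"fingers": 85},
    {"dp": [0,0,-40],"yaw": 0,"fingers": 85},
    {"dp": [0,0,-25],"yaw": 0,"fingers": 85},
    {"dp": [0,0,-12],"yaw": 0,"fingers": 85},
    {"dp": [0,0,0],"yaw": 0,"fingers": 85}
  ]
}}

```text
time_s: 11.25
position: [451.2, 360.3, 248.9]
orientation: [179.9, 0.1, 169.8]
force: [-0.6, 0.4, 0.6]
gripper_width: 84.8
grip_force: 0.0
```

Run:
```python
from h import *
im=grab('wrist');cv2.imwrite('pics/w3.png',im['color'][...,::-1])
X=cloud(im);z=X[...,2];k=(abs(z-75)<4)&(np.hypot(X[...,0]-451,X[...,1]-360)<45);q=X[k]
print('cap',len(q),cv2.minEnclosingCircle(q[:,:2].astype(np.float32)),q.mean(0),q[:,2].std())
print(monitor.read_state()['position'])
```

```text
cap 2188 ((450.9472351074219, 359.2415466308594), 25.841175079345703) [450.68532327 359.14779924  74.67613527] 0.7580350002280453
[450.3962204  359.71298352 247.14507362]
```

View pics/w3.png

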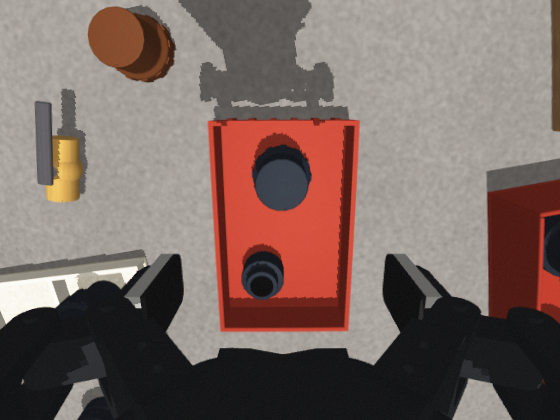

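The cap stands upright in the crate (top at z≈75) and the bushing hasn't moved. Next I'll turn and move over to the plate.

Emit:
{"api": "carry_out", "payload": {
  "targets": [
    {"dp": [0,0,0],"yaw": 0.1,"fingers": 85},
    {"dp": [0,0,0],"yaw": 0.142,"fingers": 85},
    {"dp": [0,0,0],"yaw": 0.142,"fingers": 85},
    {"dp": [0,0,0],"yaw": 0.142,"fingers": 85},
    {"dp": [0,0,0],"yaw": 0.142,"fingers": 85}
  ]
}}

```text
time_s: 11.8
position: [449.6, 358.9, 245.0]
orientation: [-179.8, 0.0, 131.1]
force: [0.1, -1.0, -0.2]
gripper_width: 84.9
grip_force: 0.0
```

Emit:
{"api": "carry_out", "payload": {
  "targets": [
    {"dp": [0,0,0],"yaw": 0.142,"fingers": 85},
    {"dp": [0,0,0],"yaw": 0.142,"fingers": 85},
    {"dp": [0,0,0],"yaw": 0.142,"fingers": 85},
    {"dp": [0,0,0],"yaw": 0.142,"fingers": 85},
    {"dp": [0,0,0],"yaw": 0.117,"fingers": 85}
  ]
}}

```text
time_s: 12.3
position: [449.6, 358.9, 245.0]
orientation: [-179.9, 0.2, 91.9]
force: [0.5, -0.3, 0.4]
gripper_width: 85.0
grip_force: 0.0
```

Emit:
{"api": "carry_out", "payload": {
  "targets": [
    {"dp": [-20,2,0],"yaw": 0,"fingers": 85},
    {"dp": [-30,2,0],"yaw": 0,"fingers": 85},
    {"dp": [-38,2,0],"yaw": 0,"fingers": 85},
    {"dp": [-40,2,0],"yaw": 0,"fingers": 85},
    {"dp": [-40,2,0],"yaw": 0,"fingers": 85}
  ]
}}

```text
time_s: 12.8
position: [466.2, 189.0, 246.0]
orientation: [-179.9, 0.1, 92.4]
force: [-0.3, -0.2, 0.3]
gripper_width: 84.8
grip_force: 0.0
```

Emit:
{"api": "carry_out", "payload": {
  "targets": [
    {"dp": [-40,2,0],"yaw": 0,"fingers": 85},
    {"dp": [-40,2,0],"yaw": 0,"fingers": 85},
    {"dp": [-40,2,0],"yaw": 0,"fingers": 85},
    {"dp": [-40,2,0],"yaw": 0,"fingers": 85},
    {"dp": [-40,2,0],"yaw": 0,"fingers": 85}
  ]
}}

```text
time_s: 13.3
position: [483.3, -10.0, 246.2]
orientation: [-179.9, 0.0, 92.3]
force: [0.2, 1.1, -0.7]
gripper_width: 85.0
grip_force: 0.0
```

Emit:
{"api": "carry_out", "payload": {
  "targets": [
    {"dp": [-40,2,0],"yaw": 0,"fingers": 85},
    {"dp": [-40,2,0],"yaw": 0,"fingers": 85},
    {"dp": [-40,2,0],"yaw": 0,"fingers": 85},
    {"dp": [-40,2,0],"yaw": 0,"fingers": 85},
    {"dp": [-40,2,0],"yaw": 0,"fingers": 85}
  ]
}}

```text
time_s: 13.8
position: [500.8, -208.9, 246.0]
orientation: [-179.9, -0.0, 92.3]
force: [1.5, 0.6, 1.0]
gripper_width: 84.9
grip_force: 0.0
```

Emit:
{"api": "carry_out", "payload": {
  "targets": [
    {"dp": [-40,2,0],"yaw": 0,"fingers": 85},
    {"dp": [-40,2,0],"yaw": 0,"fingers": 85},
    {"dp": [-30,2,0],"yaw": 0,"fingers": 85},
    {"dp": [-20,2,0],"yaw": 0,"fingers": 85},
    {"dp": [-10,0,0],"yaw": 0,"fingers": 85}
  ]
}}

```text
time_s: 14.3
position: [513.7, -349.0, 246.0]
orientation: [-179.8, 0.0, 92.1]
force: [0.8, -0.4, -0.2]
gripper_width: 84.7
grip_force: 0.0
```

Emit:
{"api": "carry_out", "payload": {
  "targets": [
    {"dp": [-6,0,0],"yaw": 0,"fingers": 85},
    {"dp": [0,0,0],"yaw": 0,"fingers": 85},
    {"dp": [0,0,0],"yaw": 0,"fingers": 85},
    {"dp": [0,0,0],"yaw": 0,"fingers": 85},
    {"dp": [0,0,0],"yaw": 0,"fingers": 85}
  ]
}}

```text
time_s: 14.8
position: [516.7, -351.2, 247.4]
orientation: [180.0, -0.0, 92.3]
force: [0.3, -0.3, -0.8]
gripper_width: 85.2
grip_force: 0.0
```

Run:
```python
from h import *
s=monitor.read_state();print(s['position'],s['orientation'],s['joints'])
im=grab('wrist');cv2.imwrite('pics/w4.png',im['color'][...,::-1])
X=cloud(im);z=X[...,2];near=np.hypot(X[...,0]-517,X[...,1]+352)<60
for lo,hi in((132,143),(100,143),(60,100)):
    q=X[near&(z>lo)&(z<hi)]
    if len(q)>9: print(lo,len(q),cv2.minAreaRect(q[:,:2].astype(np.float32)),q.min(0).round(1),q.max(0).round(1))
```

```text
[ 516.74108226 -351.23574994  247.36599956] [ 1.79984207e+02 -2.42915092e-02  9.23235456e+01] [  3.18237063  31.74486348  39.25228682  92.99358521 -21.9350028
  63.18295139  50.59828358]
132 1010 ((518.1145629882812, -353.581298828125), (8.0142183303833, 78.62359619140625), 3.339162588119507) [ 512.4 -392.9  132.1] [ 524.2 -314.3  140. ]
100 1065 ((517.9338989257812, -353.5330810546875), (8.461896896362305, 78.74301147460938), 3.252861261367798) [ 512.2 -392.9  100.4] [ 524.2 -314.2  140. ]
60 32 ((515.99169921875, -315.2591857910156), (7.818185806274414, 1.8923406600952148), 4.962484359741211) [ 512.2 -316.5   60.1] [ 520.  -314.3   98.7]
```

View pics/w4.png

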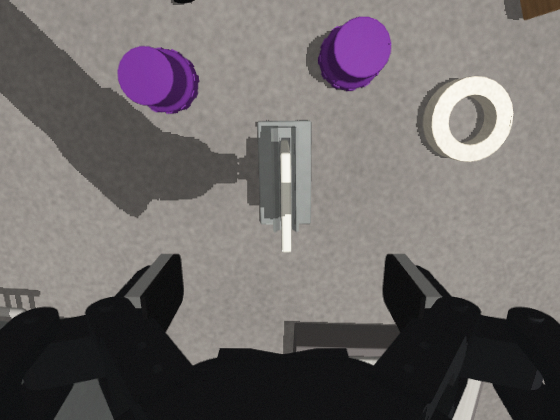

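Plate measured at (518,-353.5), thickness 8 and width 79, top at z 138, all as expected. I'll align, descend and grip.

Emit:
{"api": "carry_out", "payload": {
  "targets": [
    {"dp": [-2.2,1.2,15],"yaw": -0.006,"fingers": 60},
    {"dp": [0,0,30],"yaw": 0,"fingers": 60},
    {"dp": [0,0,35],"yaw": 0,"fingers": 60},
    {"dp": [0,0,35],"yaw": 0,"fingers": 60},
    {"dp": [0,0,20],"yaw": 0,"fingers": 60}
  ]
}}

```text
time_s: 15.35
position: [516.1, -352.9, 108.3]
orientation: [-179.8, -0.1, 92.6]
force: [0.3, -0.7, -0.7]
gripper_width: 60.1
grip_force: 0.0
```

Emit:
{"api": "carry_out", "payload": {
  "targets": [
    {"dp": [0,0,12],"yaw": 0,"fingers": 60},
    {"dp": [0,0,5],"yaw": 0,"fingers": 60},
    {"dp": [0,0,2],"yaw": 0,"fingers": 60},
    {"dp": [0,0,0],"yaw": 0,"fingers": 60},
    {"dp": [0,0,0],"yaw": 0,"fingers": 40}
  ]
}}

```text
time_s: 15.85
position: [518.3, -354.8, 94.4]
orientation: [179.9, 0.1, 92.6]
force: [0.1, 0.2, 0.1]
gripper_width: 47.1
grip_force: 0.0
```

Emit:
{"api": "carry_out", "payload": {
  "targets": [
    {"dp": [0,0,0],"yaw": 0,"fingers": 30},
    {"dp": [0,0,0],"yaw": 0,"fingers": 20},
    {"dp": [0,0,0],"yaw": 0,"fingers": 13},
    {"dp": [0,0,0],"yaw": 0,"fingers": 8},
    {"dp": [0,0,0],"yaw": 0,"fingers": 2}
  ],
  "newtons": 50
}}

```text
time_s: 16.35
position: [518.0, -354.5, 93.6]
orientation: [180.0, 0.0, 92.6]
force: [0.1, 0.7, 2.1]
gripper_width: 7.3
grip_force: 49.2
```

Emit:
{"api": "carry_out", "payload": {
  "targets": [
    {"dp": [0,0,0],"yaw": 0,"fingers": 2},
    {"dp": [0,0,0],"yaw": 0,"fingers": 2},
    {"dp": [0,0,0],"yaw": 0,"fingers": 2},
    {"dp": [0,0,0],"yaw": 0,"fingers": 2},
    {"dp": [0,0,0],"yaw": 0,"fingers": 2}
  ]
}}

```text
time_s: 16.85
position: [518.0, -354.5, 93.6]
orientation: [180.0, 0.0, 92.6]
force: [1.0, 0.7, 5.5]
gripper_width: 7.6
grip_force: 49.5
```

Emit:
{"api": "carry_out", "payload": {
  "targets": [
    {"dp": [0,0,-4],"yaw": 0,"fingers": 2},
    {"dp": [0,0,-10],"yaw": 0,"fingers": 2},
    {"dp": [0,0,-18],"yaw": 0,"fingers": 2},
    {"dp": [0,0,-25],"yaw": 0,"fingers": 2},
    {"dp": [0,0,-30],"yaw": 0,"fingers": 2}
  ]
}}

```text
time_s: 17.35
position: [516.1, -353.9, 180.6]
orientation: [-179.8, -0.1, 92.5]
force: [0.5, -0.6, -0.9]
gripper_width: 7.5
grip_force: 49.4
```

Emit:
{"api": "carry_out", "payload": {
  "targets": [
    {"dp": [0,0,-25],"yaw": 0,"fingers": 2},
    {"dp": [0,0,-15],"yaw": 0.03,"fingers": 2},
    {"dp": [0,0,-8],"yaw": 0.03,"fingers": 2},
    {"dp": [0,0,0],"yaw": 0.027,"fingers": 2},
    {"dp": [0,0,0],"yaw": 0,"fingers": 2}
  ]
}}

```text
time_s: 17.85
position: [517.0, -354.1, 228.0]
orientation: [-179.9, -0.0, 87.5]
force: [0.5, 0.5, -1.1]
gripper_width: 7.2
grip_force: 49.4
```

Emit:
{"api": "carry_out", "payload": {
  "targets": [
    {"dp": [10.8,2.6,0],"yaw": 0,"fingers": 2},
    {"dp": [25.3,6,0],"yaw": 0,"fingers": 2},
    {"dp": [36.2,8.6,0],"yaw": 0,"fingers": 2},
    {"dp": [39.8,9.4,0],"yaw": 0,"fingers": 2},
    {"dp": [39.8,9.4,0],"yaw": 0,"fingers": 2}
  ]
}}

```text
time_s: 18.35
position: [559.9, -201.6, 227.6]
orientation: [-179.9, -0.0, 87.6]
force: [1.2, 0.4, -1.5]
gripper_width: 7.4
grip_force: 49.3
```

Emit:
{"api": "carry_out", "payload": {
  "targets": [
    {"dp": [39.8,9.4,0],"yaw": 0,"fingers": 2},
    {"dp": [39.8,9.4,0],"yaw": 0,"fingers": 2},
    {"dp": [39.8,9.4,0],"yaw": 0,"fingers": 2},
    {"dp": [36.2,8.6,0],"yaw": 0,"fingers": 2},
    {"dp": [28.9,6.9,0],"yaw": 0,"fingers": 2}
  ]
}}

```text
time_s: 18.85
position: [611.2, -17.5, 227.4]
orientation: [-179.9, -0.1, 87.8]
force: [-0.8, 0.5, -1.0]
gripper_width: 7.6
grip_force: 49.3
```

Emit:
{"api": "carry_out", "payload": {
  "targets": [
    {"dp": [18.1,4.3,0],"yaw": 0,"fingers": 2},
    {"dp": [7.2,1.7,0],"yaw": 0,"fingers": 2},
    {"dp": [0,0,0],"yaw": 0,"fingers": 2},
    {"dp": [0,0,0],"yaw": 0,"fingers": 2},
    {"dp": [0,0,0],"yaw": 0,"fingers": 2}
  ]
}}

```text
time_s: 19.35
position: [618.1, 1.2, 228.5]
orientation: [-180.0, 0.0, 87.4]
force: [0.9, -0.5, -1.4]
gripper_width: 7.2
grip_force: 49.4
```

Emit:
{"api": "carry_out", "payload": {
  "targets": [
    {"dp": [0,0,10],"yaw": 0,"fingers": 2},
    {"dp": [0,0,15],"yaw": 0,"fingers": 2},
    {"dp": [0,0,10],"yaw": 0,"fingers": 2},
    {"dp": [0,0,0],"yaw": 0,"fingers": 2},
    {"dp": [0,0,0],"yaw": 0,"fingers": 2}
  ]
}}

```text
time_s: 19.85
position: [618.2, 3.3, 192.8]
orientation: [-180.0, 0.0, 87.6]
force: [-0.7, -0.3, -0.5]
gripper_width: 7.5
grip_force: 49.3
```

Run:
```python
from h import *
s=monitor.read_state();print(s['position'],s['orientation'],s['joints'])
im=grab('wrist');cv2.imwrite('pics/w5.png',im['color'][...,::-1])
X=cloud(im);z=X[...,2]
k=(z>90)&(z<170)&(np.hypot(X[...,0]-619,X[...,1]-3)<60)
q=X[k];q=q[(abs(q[:,0]-619)<14)];print('plate',len(q),cv2.minAreaRect(q[:,:2].astype(np.float32)) if len(q)>5 else 0,q.min(0),q.max(0))
a=np.radians(-2.4);R=np.array([[np.cos(a),np.sin(a)],[-np.sin(a),np.cos(a)]])
P=np.dstack([np.einsum('ij,hwj->hwi',R,X[...,:2]-[577,5]),z])
for yy in (-150,-105,-70,-52,-35,-20,20,35,52,70,105,150):
    s=P[(abs(P[...,1]-yy)<2)&(P[...,0]>27)&(P[...,0]<65)&(P[...,2]<56)]
    n=s[s[:,0].argsort()]
    print(yy,len(n),'slotwall near',n[(n[:,0]<42)&(n[:,2]<47)][:,0].max().round(1) if ((n[:,0]<42)&(n[:,2]<47)).any() else None,'far',np.median(n[(n[:,0]>44)&(n[:,2]<40)][:,0]).round(1) if ((n[:,0]>44)&(n[:,2]<40)).any() else None,'ext',n[n[:,2]>45][:,0].min().round(1) if (n[:,2]>45).any() else None,n[n[:,2]>45][:,0].max().round(1) if (n[:,2]>45).any() else None)
```

```text
[618.24164967   3.30777701 192.80571495] [-1.79950319e+02  2.03500255e-02  8.75892200e+01] [-30.43457398  34.53156369  37.51068756  96.80361819 -24.25483414
  57.08160057  13.2400359 ]
plate 164 ((618.8807983398438, 42.739891052246094), (2.4373221397399902, 7.951472282409668), 86.08621215820312) [614.83113627  41.25616843 109.62949232] [622.79007717  43.9975004  169.8709755 ]
-150 15 slotwall near None far None ext 51.6 55.5
-105 0 slotwall near None far None ext None None
-70 0 slotwall near None far None ext None None
-52 24 slotwall near 27.2 far 61.2 ext None None
-35 43 slotwall near None far 62.3 ext 52.2 55.8
-20 46 slotwall near None far 61.3 ext 52.1 55.6
20 105 slotwall near 27.1 far 60.5 ext 29.5 55.9
35 170 slotwall near 41.6 far 58.8 ext 29.7 55.7
52 182 slotwall near 41.4 far 61.5 ext 29.0 55.5
70 195 slotwall near 41.5 far 59.2 ext 29.1 56.1
105 202 slotwall near 41.5 far 58.8 ext 29.5 55.6
150 370 slotwall near 41.4 far 47.1 ext 29.1 55.9
```

View pics/w5.png

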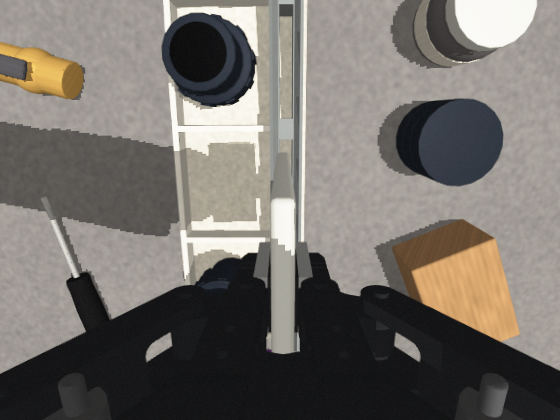

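The view shows the plate's top edge (column ~284, rows 200–350) just above the slot of the empty middle bay. I'll check its direction against the rack.

Run:
```python
from h import *
im=load('wrist');X=cloud(im);z=X[...,2]
print([tuple(X[v,284].round(1)) for v in range(180,350,20)])
k=(z>228)&(z<246)&(abs(X[...,0]-619)<8)&(X[...,1]>-10)&(X[...,1]<46);k[:,:268]=0;k[:,301:]=0
q=X[k];print(len(q),q.min(0),q.max(0))
ys=[];xs=[]
for y0 in range(int(q[:,1].min())+1,int(q[:,1].max())-1,3):
    s=q[abs(q[:,1]-y0)<1.5]
    if len(s)>8: lo,hi=np.percentile(s[:,0],[2,98]);ys.append(y0);xs.append((lo+hi)/2);print(y0,lo.round(1),hi.round(1))
p=np.polyfit(ys,xs,1);print('angle',np.degrees(np.arctan(p[0])),'x at y=3.3',np.polyval(p,3.3))
t=grab('top');XT=cloud(t);k=(XT[...,2]>210)&(XT[...,2]<240)&(abs(XT[...,0]-619)<15)&(abs(XT[...,1])<50);print(k.sum())
```

```text
[(np.float64(619.6), np.float64(43.9), np.float64(209.5)), (np.float64(619.5), np.float64(43.0), np.float64(236.9)), (np.float64(619.2), np.float64(36.9), np.float64(237.4)), (np.float64(619.0), np.float64(30.4), np.float64(237.1)), (np.float64(618.7), np.float64(23.3), np.float64(236.5)), (np.float64(618.4), np.float64(16.6), np.float64(236.9)), (np.float64(618.1), np.float64(9.4), np.float64(237.1)), (np.float64(617.8), np.float64(1.4), np.float64(236.4)), (np.float64(617.5), np.float64(-6.1), np.float64(236.9))]
4421 [611.61414306  -9.99311322 228.01587584] [623.88083047  44.13587147 240.90973147]
-8 612.0 622.5
-5 611.9 622.8
-2 612.0 622.9
1 612.2 623.0
4 612.3 623.1
7 612.6 623.2
10 612.6 623.6
13 612.8 623.8
16 614.2 621.7
19 614.0 621.7
22 614.1 621.9
25 614.3 621.9
28 614.5 622.0
31 614.6 622.2
34 614.8 622.6
37 615.0 622.7
40 615.1 622.8
angle 1.7163874167566049 x at y=3.3 617.6559618649866
82
```

The plate's angle matches the slot. It needs about +1.6 mm in x and -0.8 mm in y. I'll correct that and descend to just above the mouth.

Emit:
{"api": "carry_out", "payload": {
  "targets": [
    {"dp": [-0.7,1.6,5],"yaw": 0,"fingers": 2},
    {"dp": [0,0,12],"yaw": 0,"fingers": 2},
    {"dp": [0,0,15],"yaw": 0,"fingers": 2},
    {"dp": [0,0,12],"yaw": 0,"fingers": 2},
    {"dp": [0,0,6],"yaw": 0,"fingers": 2}
  ]
}}

```text
time_s: 20.45
position: [618.9, 2.8, 141.1]
orientation: [-179.8, 0.0, 87.6]
force: [-0.9, 0.4, -1.1]
gripper_width: 7.4
grip_force: 49.3
```

Emit:
{"api": "carry_out", "payload": {
  "targets": [
    {"dp": [0,0,0],"yaw": 0,"fingers": 2},
    {"dp": [0,0,3],"yaw": 0,"fingers": 2},
    {"dp": [0,0,3],"yaw": 0,"fingers": 2},
    {"dp": [0,0,3],"yaw": 0,"fingers": 2},
    {"dp": [0,0,0],"yaw": 0,"fingers": 2}
  ]
}}

```text
time_s: 20.95
position: [619.9, 2.8, 134.1]
orientation: [-180.0, -0.0, 87.6]
force: [0.2, 0.0, -1.6]
gripper_width: 7.4
grip_force: 49.3
```

Run:
```python
from h import *
s=monitor.read_state();print(s['position'],s['orientation'],s['force'])
im=grab('wrist');X=cloud(im);z=X[...,2]
# plate end face & block cross-section in rack frame
a=np.radians(-2.4);R=np.array([[np.cos(a),np.sin(a)],[-np.sin(a),np.cos(a)]])
P=np.dstack([np.einsum('ij,hwj->hwi',R,X[...,:2]-[577,5]),z]).reshape(-1,3)
for zl in range(50,185,12):
    q=P[(abs(P[:,0]-42)<9)&(abs(P[:,1])<60)&(abs(P[:,2]-zl)<6)&(P[:,1]>30)]
    if zl<60: q=q[q[:,1]<46]
    if len(q)>10: print(zl,len(q),np.percentile(q[:,0],[2,98]).round(1),q[:,1].max().round(1))
for y0 in (20,30,39):
    q=P[(P[:,2]>170)&(P[:,2]<190)&(abs(P[:,1]-y0)<2)&(abs(P[:,0]-42)<9)]; print('top',y0,len(q),np.percentile(q[:,0],[2,98]).round(1) if len(q)>5 else 0)
for y0 in (60,80,100,120):
    q=P[(P[:,2]>47)&(P[:,2]<55)&(abs(P[:,1]-y0)<4)&(abs(P[:,0]-42)<18)]; print('block',y0,len(q),q[:,0].min(),q[:,0].max())
    q=P[(P[:,2]>10)&(P[:,2]<39)&(abs(P[:,1]-y0)<4)&(abs(P[:,0]-47)<4)]; print('  farwall',len(q),np.median(q[:,0]) if len(q) else 0)
cv2.imwrite('pics/w6.png',im['color'][...,::-1])
```

```text
[619.89032003   2.7755219  134.05664245] [-1.79980428e+02 -3.54534363e-03  8.76014970e+01] [ 0.21160067  0.02203112 -1.57033627]
50 148 [33.5 50.5] 45.9
62 24 [38.2 45.2] 39.7
74 27 [38.4 45.3] 39.8
86 38 [38.3 45.6] 39.8
98 39 [38.1 45.1] 39.8
110 47 [38.2 45.7] 40.4
122 65 [38.2 45.7] 40.3
134 87 [38.2 45.6] 40.4
146 108 [38.2 45.7] 40.3
158 141 [38.2 45.7] 40.3
170 205 [38.2 45.9] 40.4
182 822 [38.2 45.9] 40.4
top 20 283 [38.  45.7]
top 30 317 [38.2 45.9]
top 39 383 [38.3 45.6]
block 60 196 29.149952746826205 56.140309415307506
  farwall 3 48.168394936388516
block 80 191 29.370269597426073 55.786303729538176
  farwall 11 48.15100507830535
block 100 222 29.01501117931721 56.134241452042076
  farwall 18 48.15977697183421
block 120 213 28.681767337240245 55.82038686201654
  farwall 12 48.167194686769236
```

The plate is centred at 41.95 against 42.5 for the slot, so I'll nudge it +0.5 mm and insert.

Emit:
{"api": "carry_out", "payload": {
  "targets": [
    {"dp": [0,0.5,2],"yaw": 0,"fingers": 2},
    {"dp": [0,0,4],"yaw": 0,"fingers": 2},
    {"dp": [0,0,5],"yaw": 0,"fingers": 2},
    {"dp": [0,0,5],"yaw": 0,"fingers": 2},
    {"dp": [0,0,2],"yaw": 0,"fingers": 2}
  ]
}}

```text
time_s: 21.5
position: [620.0, 2.7, 115.4]
orientation: [-179.9, 0.0, 87.6]
force: [0.1, 0.4, -1.1]
gripper_width: 8.0
grip_force: 49.3
```

Inside the slot with no side force. Continue.

Emit:
{"api": "carry_out", "payload": {
  "targets": [
    {"dp": [0,0,4],"yaw": 0,"fingers": 2},
    {"dp": [0,0,5],"yaw": 0,"fingers": 2},
    {"dp": [0,0,5],"yaw": 0,"fingers": 2},
    {"dp": [0,0,3],"yaw": 0,"fingers": 2},
    {"dp": [0,0,1],"yaw": 0,"fingers": 2}
  ]
}}

```text
time_s: 22.0
position: [620.3, 2.6, 97.8]
orientation: [-180.0, 0.0, 87.6]
force: [-0.9, 0.3, -0.6]
gripper_width: 7.5
grip_force: 49.3
```

Emit:
{"api": "carry_out", "payload": {
  "targets": [
    {"dp": [0,0,0],"yaw": 0,"fingers": 2},
    {"dp": [0,0,1],"yaw": 0,"fingers": 2},
    {"dp": [0,0,1],"yaw": 0,"fingers": 2},
    {"dp": [0,0,0.5],"yaw": 0,"fingers": 2},
    {"dp": [0,0,0],"yaw": 0,"fingers": 2}
  ]
}}

```text
time_s: 22.5
position: [620.5, 2.6, 95.8]
orientation: [180.0, -0.0, 87.6]
force: [-0.3, 0.2, -1.8]
gripper_width: 7.1
grip_force: 49.3
```

Emit:
{"api": "carry_out", "payload": {
  "targets": [
    {"dp": [0,0,0.7],"yaw": 0,"fingers": 2},
    {"dp": [0,0,0.7],"yaw": 0,"fingers": 2},
    {"dp": [0,0,0.7],"yaw": 0,"fingers": 2},
    {"dp": [0,0,0.4],"yaw": 0,"fingers": 2},
    {"dp": [0,0,0],"yaw": 0,"fingers": 2}
  ]
}}

```text
time_s: 23.0
position: [620.7, 2.7, 93.6]
orientation: [180.0, -0.0, 87.6]
force: [-1.1, 0.3, 3.6]
gripper_width: 7.0
grip_force: 49.9
```

Contact at TCP z=93.6, the same height as in the stand, so the plate is fully home. Release and withdraw.

Emit:
{"api": "carry_out", "payload": {
  "targets": [
    {"dp": [0,0,0.3],"yaw": 0,"fingers": 2},
    {"dp": [0,0,0],"yaw": 0,"fingers": 10},
    {"dp": [0,0,0],"yaw": 0,"fingers": 20},
    {"dp": [0,0,0],"yaw": 0,"fingers": 35},
    {"dp": [0,0,0],"yaw": 0,"fingers": 50}
  ]
}}

```text
time_s: 23.5
position: [620.5, 2.6, 92.9]
orientation: [-180.0, 0.0, 87.6]
force: [-0.2, -0.0, -0.1]
gripper_width: 48.7
grip_force: 0.0
```

Emit:
{"api": "carry_out", "payload": {
  "targets": [
    {"dp": [0,0,0],"yaw": 0,"fingers": 50},
    {"dp": [0,0,0],"yaw": 0,"fingers": 50},
    {"dp": [0,0,-10],"yaw": 0,"fingers": 50},
    {"dp": [0,0,-25],"yaw": 0,"fingers": 50},
    {"dp": [0,0,-35],"yaw": 0,"fingers": 50}
  ]
}}

```text
time_s: 24.0
position: [619.4, 2.7, 163.1]
orientation: [-179.8, 0.0, 87.6]
force: [0.3, 0.7, 0.6]
gripper_width: 49.9
grip_force: 0.0
```

Emit:
{"api": "carry_out", "payload": {
  "targets": [
    {"dp": [0,0,-35],"yaw": 0,"fingers": 50},
    {"dp": [0,0,-30],"yaw": 0,"fingers": 50},
    {"dp": [0,0,-15],"yaw": 0,"fingers": 50},
    {"dp": [0,0,0],"yaw": 0,"fingers": 50},
    {"dp": [0,0,0],"yaw": 0,"fingers": 50}
  ]
}}

```text
time_s: 24.5
position: [619.9, 2.9, 242.0]
orientation: [-179.9, -0.0, 87.6]
force: [1.1, 0.0, -1.3]
gripper_width: 50.0
grip_force: 0.0
```

Run:
```python
from h import *
im=grab('scene');X=cloud(im);z=X[...,2]
k=(z>60)&(z<160)&(abs(X[...,0]-620)<14)&(abs(X[...,1]-3)<48);q=X[k];print(len(q),q.min(0),q.max(0))
w=grab('wrist');X=cloud(w);z=X[...,2]
k=(z>125)&(z<150)&(abs(X[...,0]-620)<14)&(abs(X[...,1]-3)<48);q=X[k]
print(len(q),np.median(q[:,2]),cv2.minAreaRect(q[:,:2].astype(np.float32)))
cv2.imwrite('pics/s9.png',cv2.resize(im['color'][140:300,100:450,::-1],None,fx=2.2,fy=2.2))
```

```text
834 [614.45604191 -37.53600086  60.0458981 ] [631.6731323   42.15098708 140.06372789]
1033 137.61330828401609 ((620.117919921875, 3.489521026611328), (78.77958679199219, 7.415149211883545), 87.57807922363281)
```

View pics/s9.png

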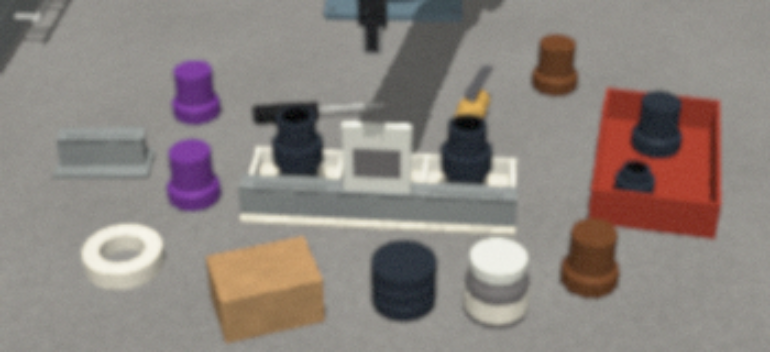

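The plate is seated in slot 2 (crop 377,155) with its top at z≈138. The cap stands in the crate at (658,122), and everything else is where it was. I'm handing in.

```bash
python3 -c "
from cell import bot
print(bot.finish_job())"
```

```text
the job is handed in; nothing more can be done
None
```

The end cap is standing upright in the free part of the returns crate and the reorder plate is fully home in the middle bay's slot; I handed the job in at about 25 s on the robot's clock, and the last picture shows nothing else moved.

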